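Raise the soldering hood's sash to the mark

TASK

Open the desktop soldering hood to its working height: with the fingers, push its counterweighted sliding window up from beneath the lip until the lip is level with the two marker tabs on the side posts, then take the hand away and leave the window standing there. Only push from below: do not pinch the lip or press on top of it, do not shift the tabs, and leave the mug, bottle and spool where they stand.

Things in the scene. Friction and masses are not known exactly. Their poses are not given: they have to be found in the camera images.
- lip_mid (a point): The window's lip: steel ledge 300 mm wide, 10 thick, 44 deep, standing out squarely from the glass towards the robot. Origin at its centre, 22 mm behind its free edge, 17 mm or more in front of the rest of the window and the panel below. Axes: z up the slide (leans 25 degrees back from vertical, away from the robot), y left along the ledge, x squarely into the glass. Clear space below.
- cap_mid (a point): Centre of a thin black rubber strip, 34 by 290 by 3 mm, on top of the ledge. Axes as the ledge. It must not be pressed (more than 1 N on it counts as pinching or pressing from above).
- sash (a joint): How far the window is raised along its slide, m: 0 closed, 0.19 at the top stop; starts at 0 to 0.03. It carries the ledge, takes about 4 N along the slide, is counterweighted and stays where it is left. The side of closed fingers, tilted forward up to 45 degrees with their ends under the ledge, can push it up by the ledge's lower front edge.
- mark_mid (a point): Point midway between the two marker tabs: black blocks with a brass screw, 34 mm wide, 30 deep, 10 thick along the slide like the ledge, clamped on the hood's left and right aluminium posts 195 mm either side of this point. Axes as the ledge. With the window at the mark, the ledge's origin coincides with this point. It is 50 to 150 mm up the slide from where the ledge starts.
- hood: Desktop hood, fixed on the desk: clear box 420 mm wide, 280 mm deep, 390 mm high; its front leans back 25 degrees and faces the robot. Origin on the desk, mid-width, 120 mm in front of its rear face; x from front to rear, y to its left, z up.
- mug: White mug, 95 mm high, 76 mm across, with a handle; stands beside the hood at its left. Origin under its centre. A bystander.
- bottle: Small clear bottle with green cap, 105 mm high, 48 mm across; stands beside the hood at its right. Origin under its centre. A bystander.
- spool: Metal solder spool standing upright, 45 mm high, 52 mm across; in front of the hood's right end. Origin under its centre. A bystander.

How it is judged:
On the way:
1. the fingers push the window up by its lip (contact force between sash_c0 and the fingers above 0.5 N and velocity of joint sash above 0.003 m/s and z of lip_mid in the frame of mark_mid below -0.01 m), for 0.2 s.
At the end, for the whole second after the job is handed in: the lip stands level with the marker tabs, within 10 mm along the slide, and at rest, with nothing touched (z of lip_mid in the frame of mark_mid between -0.01 and 0.01 m and velocity of joint sash between -0.004 and 0.004 m/s).
It fails at once if the lip is pinched or pressed from above (over 1 N on the strip on its top) (contact force between sash_c1 and anything else above 1 N).
It fails at once if the marker tabs are shifted by more than 5 mm (distance of mark_mid from where it was at the start of the episode above 0.005 m).
It fails at once if a bystander is lifted, or moved by more than 20 mm (distance of any of mug, bottle, spool from where it was at the start of the episode above 0.02 m).
It also fails if it takes over 40 s, if anything falls off the work surface, if the arm or the gripper's body presses on something with over 40 N, if the wrist force passes 120 N, or if a joint passes its speed limit or range.

ROBOT

A 6-joint arm with a two-finger parallel gripper is mounted at the origin on the work surface. World frame = base frame: x ahead of the robot, y to its left, z up, the work surface at z = 0. Lengths are in m, angles in rad, forces in N, time in s.
With the tool pointing down it reaches from about 0.35 to 0.775 m from the base axis. Payload 5.5 kg.
Tool frame: the origin (TCP) lies midway between the tips of the shut fingers; the grasp point (between the pads) lies 19 mm behind it; z points along the fingers, y is the line along which they close (so a half turn about z gives the same grasp; the last joint's range is limited). The gripper opens to 85 mm and grips with 20 to 120 N. Pads are 22 mm wide; open, the fingers measure 114 mm over their backs; the gripper's body (76 mm by 85 mm) begins 54 mm behind the grasp point. The pads swing forward as they close: fully open they stand 13 mm farther back than shut.
Start: joints at [-1.324, 0.313, 0.046, 1.304, 0, 1.431], TCP at [0.217, -0.533, 0.231] pointing down, gripper open.
Joint ranges: [-2.76, 2.76], [-0.86, 1.69], [-1.03, 1.26], [-2.2, 2.34], [-1.47, 1.5], [-3.14, 3.14]. Speed limits (rad/s): [2.57, 2.57, 3.14, 3.14, 3.14, 3.14].

INTERFACE

Orientations are given as a unit quaternion [w, x, y, z].
In Python, from workcell import telemetry, imaging, env gives the robot as it stands. The module is installed in compiled form; this text tells all that it offers.
- The arm moves only by the tool step_arm, never from a script. Its argument "moves" is a list of rows, each a list of 3 entries, a list of its own where there are three numbers: the shift along the tool's x, y, z in mm, then the turn, a rotation vector about the tool's x, y, z in rad, then the finger opening in mm, from 0 to 85.4. A call has 1 to 8 rows; each row is the pose to reach, as a shift and turn from the pose commanded when the call began, along the tool's axes at that moment; what a row does not reach only later rows make up. A row lasts 1/12 s, in which the tool goes at most 41.7 mm and 7.16 degrees, less where a joint would pass 70% of its speed; a pose out of reach is approached as far as the arm can. A call with a gripper value outside its range is refused whole. The fingers move at their own pace and stop on an object; "grip_force" is the grip in N (left out, the last holds). Time passes only in rows, so rows that repeat a pose let the fingers close. It gives the time, the measured TCP pose, the force, the opening and the grip force at its end, in the units of the state.
- telemetry.get_state(): the state, without advancing time (a new reading comes with each control period).
- imaging.read_camera(name): name is "scene" or "top" or "wrist"; returns the picture (480x640x3 uint8, red, green, blue); there is no depth.
- imaging.camera_params(name): a dict with "camera_matrix" (3x3 intrinsics, pixels), "D" ([k1, k2, p1, p2, k3] as OpenCV has them; the pictures are not rectified), "pose" (4x4, takes a point from camera to world coordinates). Camera axes: x right, y up, looking along -z (the intrinsics and any distortion apply to the point x, -y, -z); pixel columns grow to the right and rows downward; lengths in m; the calibration is good to about 2 mm. A picture is of the moment at which its call begins: read the wrist's pose just before it. camera_params takes no time and is no camera call; for the wrist camera it gives the pose at the moment of the call.
- env.hand_in(): hands the job in; it is judged then, once.
The state is a dict: "clock": time; "joint_pos": joint angles; "qvel": joint speeds; "tau": joint torques, N m; "tcp_pos": TCP position; "orientation": TCP orientation; "wrist_force": force on the tool from outside, world axes, zero at the start; "ft_torque": the same for the moment, N m; "finger_gap": finger opening in m; "grip_force": force on a finger pad.
Only numpy, scipy, OpenCV 4.12 (cv2) and the standard library are available. Lean on these libraries where they do the work, as an engineer would, in place of code of your own. Each camera call takes 0.05 s, during which the arm holds its last target. There are 200 camera calls.

## Working session

There is one attempt and no reset: what is moved stays moved. The work goes in short steps, Python scripts to look and compute and a tool call to move; the robot and the scene stay as the last step left them, time stands still between calls to the robot, and variables do not carry over. Pictures are saved under pics/ and viewed, at most 10 in all, crops included, and the job is handed in when it is done.

Besides the shell and the picture viewer there is one more tool, called after ">>>" in YAML: its name, and indented under it one key for each argument. step_arm: Moves the arm, as the interface text tells. Its arguments: {"type":"object","properties":{"moves":{"type":"array"},"grip_force":{"type":"number"}},"required":["moves"]}

```bash
mkdir -p pics
python3 - <<'E'
from workcell import telemetry, imaging
import cv2,numpy as np
for n in ["scene","top"]:
    cv2.imwrite(f"pics/{n}0.png",imaging.read_camera(n)[:,:,::-1])
    p=imaging.camera_params(n);print(n,np.round(p["camera_matrix"],1).tolist(),p["D"],np.round(p["pose"],3).tolist())
s=telemetry.get_state();print(s)
E
```

```text
scene [[598.5, 0.0, 313.2], [0.0, 598.5, 228.9], [0.0, 0.0, 1.0]] [0.00789625 0.         0.         0.         0.        ] [[0.776, -0.544, 0.319, 0.992], [0.63, 0.674, -0.385, -0.499], [-0.006, 0.5, 0.866, 1.18], [0.0, 0.0, 0.0, 1.0]]
top [[460.3, 0.0, 318.7], [0.0, 460.3, 245.3], [0.0, 0.0, 1.0]] [-0.04223055  0.          0.          0.          0.        ] [[-0.023, 0.984, -0.178, 0.429], [-0.999, -0.018, 0.03, 0.02], [0.026, 0.178, 0.984, 1.118], [0.0, 0.0, 0.0, 1.0]]
{'clock': 0.1, 'joint_pos': array([-1.32358260e+00,  3.13927192e-01,  4.51116485e-02,  1.30358316e+00,
        3.51177197e-05,  1.43120945e+00]), 'qvel': array([ 0.00072296, -0.00309513,  0.00257227, -0.00115806, -0.00072137,
        0.00140844]), 'tau': array([ 2.03031828e-03, -4.81725562e+01,  2.99244225e+01,  1.26777560e-02,
       -1.66410614e-04, -1.91381289e-06]), 'tcp_pos': array([ 0.21680568, -0.53208841,  0.23050475]), 'orientation': array([-8.00971781e-04,  9.81356070e-01,  1.92196833e-01, -2.55603792e-05]), 'wrist_force': array([ 0.21841553, -0.15236711,  0.00820344]), 'ft_torque': array([-0.03349268, -0.01275919,  0.03213771]), 'grip_force': 0.0, 'finger_gap': 0.0855841820815787}
```

View pics/scene0.png

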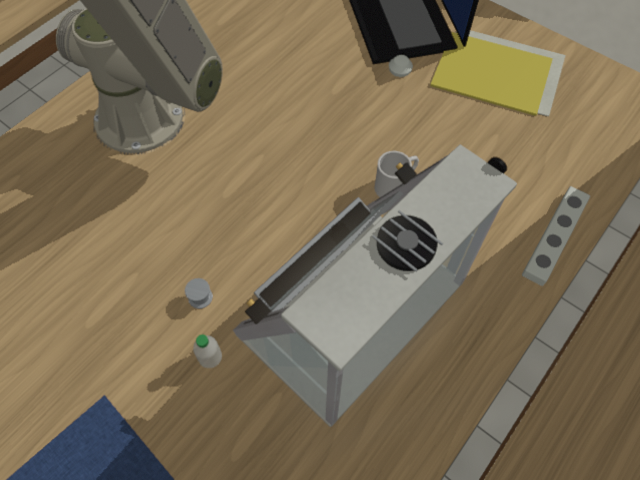

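View pics/top0.png

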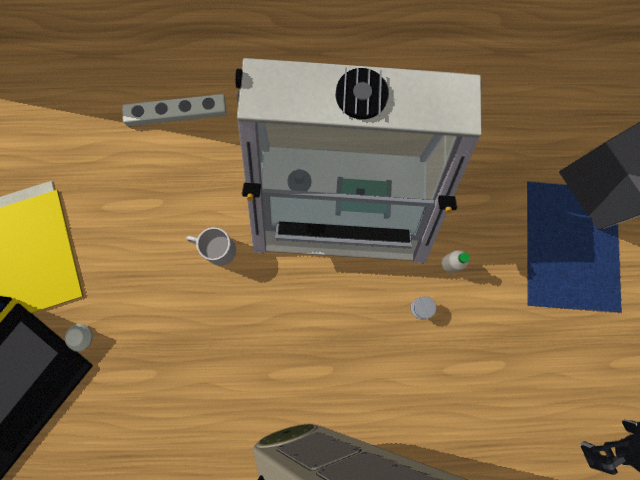

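The scene view shows the black strip from about (258,298) to (368,205), with tabs at (258,307) and (405,173). In the top view the strip runs (276,230)–(411,238), the tabs are at (251,190) and (447,203), the spool at (424,308), the bottle at (457,261) and the mug at (215,245). Next I'll extract contours and triangulate.

```bash
cat > h.py <<'E'
import cv2,numpy as np
from workcell import imaging
def ray(n,uv,p=None):
    p=p or imaging.camera_params(n);T=np.array(p["pose"])
    q=cv2.undistortPoints(np.array([[uv]],float),np.array(p["camera_matrix"]),np.array(p["D"]))[0,0]
    d=T[:3,:3]@np.array([q[0],-q[1],-1]);return T[:3,3],d/np.linalg.norm(d)
def tri(rs):
    A=np.zeros((3,3));b=np.zeros(3)
    for o,d in rs:
        P=np.eye(3)-np.outer(d,d);A+=P;b+=P@o
    x=np.linalg.solve(A,b);return x,max(np.linalg.norm((np.eye(3)-np.outer(d,d))@(x-o)) for o,d in rs)
def plane(n,uv,z):
    o,d=ray(n,uv);return o+d*(z-o[2])/d[2]
E
python3 - <<'E'
import cv2,numpy as np
for n,(x0,y0,x1,y1) in dict(scene=(235,150,425,330),top=(235,175,465,260)).items():
    im=cv2.imread(f"pics/{n}0.png");c=im[y0:y1,x0:x1]
    m=(c.max(2)<48).astype(np.uint8)
    k,l,s,cc=cv2.connectedComponentsWithStats(m)
    for i in range(1,k):
        if s[i,4]>40:
            pts=cv2.findContours((l==i).astype(np.uint8),0,2)[0][0]
            r=cv2.boxPoints(cv2.minAreaRect(pts))+[x0,y0]
            print(n,s[i,4],np.round(cc[i]+[x0,y0],1),r.round(1).tolist())
    hsv=cv2.cvtColor(c,cv2.COLOR_BGR2HSV)
    cv2.imwrite(f"pics/{n}c.png",cv2.resize(c,None,fx=3 ,fy=3,interpolation=2))
E
```

```text
scene 179 [403.9 173.2] [[394.5, 173.0], [406.2, 163.0], [415.1, 173.5], [403.4, 183.5]]
scene 71 [353.6 210.1] [[341.7, 218.7], [359.6, 202.5], [363.0, 206.2], [345.1, 222.4]]
scene 236 [410.7 227.2] [[393.3, 218.9], [398.1, 212.7], [428.6, 236.0], [423.9, 242.2]]
scene 59 [418.8 221.3] [[409.7, 216.4], [412.5, 212.8], [426.5, 223.7], [423.7, 227.3]]
scene 51 [336.6 226.4] [[329.3, 230.0], [340.4, 220.1], [343.6, 223.6], [332.4, 233.5]]
scene 95 [393.1 228.5] [[383.9, 225.7], [388.6, 220.0], [400.3, 229.8], [395.6, 235.5]]
scene 398 [402.2 251.2] [[378.4, 237.5], [383.6, 231.0], [425.0, 263.7], [419.9, 270.3]]
scene 342 [391.9 259. ] [[371.1, 250.6], [377.6, 242.2], [411.9, 268.9], [405.3, 277.3]]
scene 91 [419.9 250.1] [[412.9, 249.1], [417.8, 242.8], [428.6, 251.1], [423.6, 257.5]]
scene 230 [255.2 310.9] [[244.3, 311.4], [258.7, 298.5], [269.6, 310.7], [255.2, 323.6]]
top 291 [252.5 194.5] [[240.0, 232.8], [244.0, 174.5], [261.0, 175.6], [257.0, 234.0]]
top 328 [444.5 205.3] [[425.8, 243.9], [444.9, 172.0], [464.2, 177.2], [445.0, 249.1]]
top 1615 [343.6 231.5] [[277.9, 233.6], [278.7, 221.2], [409.7, 229.5], [408.9, 242.0]]
```

View pics/scenec.png

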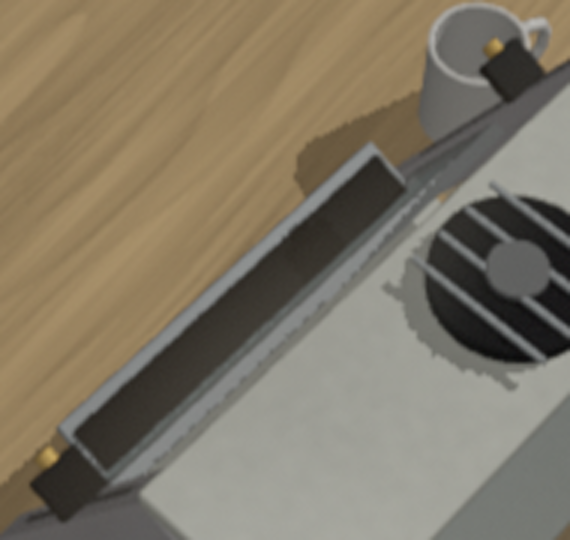

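View pics/topc.png

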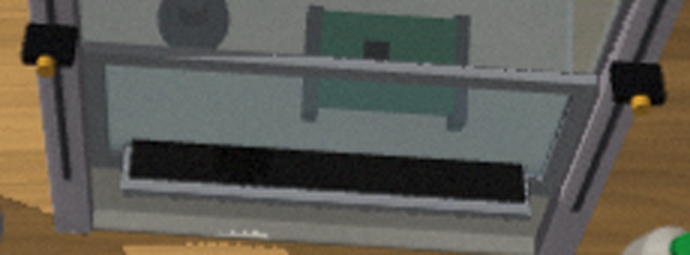

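Run:
```python
from h import *
P={}
for k,s,t in [("LF",(359.3,202.3),(278.3,234.7)),("LB",(370,212.3),(279.3,222)),("RF",(260.7,294.3),(409.7,242.7)),("RB",(271.7,306),(410.3,230.7)),("sL",(399.7,165.3),(250.3,197)),("sR",(251,302.3),(448.7,209)),("tL",(404,173.2),(252,189)),("tR",(255.2,310.9),(447.5,201.5))]:
    x,e=tri([ray("scene",s),ray("top",t)]);P[k]=x;print(k,x.round(4),round(e,4))
y=P["LF"]+P["LB"]-P["RF"]-P["RB"];y[2]=0;y/=np.linalg.norm(y)
y2=P["sL"]-P["sR"];y2[2]=0;y2/=np.linalg.norm(y2);print("y",y,y2);y=(y+y2);y/=np.linalg.norm(y)
f=np.cross(y,[0,0,1]);a=np.radians(25)
X=f*np.cos(a)-np.array([0,0,np.sin(a)]);Z=f*np.sin(a)+np.array([0,0,np.cos(a)])
R=np.c_[X,y,Z];cap=(P["LF"]+P["LB"]+P["RF"]+P["RB"])/4;lip=cap-Z*.0065
print("lip",lip,"yaw",np.degrees(np.arctan2(f[1],f[0])))
for k in P: print(k,(R.T@(P[k]-lip)).round(4))
print("tab widths",np.linalg.norm(P["sL"]-P["sR"]),np.linalg.norm(P["LF"]-P["RF"]))
for n,uv,z in [("spool",(424,305),.045),("bottle",(463,257),.105),("mug",(215,243),.095)]: print(n,plane("top",uv,z).round(3))
```

```text
LF [0.635  0.0794 0.1241] 0.0023
LB [0.665  0.0772 0.1176] 0.0022
RF [ 0.6126 -0.2084  0.1263] 0.0042
RB [ 0.6418 -0.2123  0.1194] 0.0053
sL [0.6861 0.1267 0.2476] 0.0028
sR [ 0.6548 -0.2626  0.2493] 0.0024
tL [0.7025 0.1224 0.2419] 0.0006
tR [ 0.6702 -0.2658  0.2421] 0.0005
y [0.07874946 0.99689444 0.        ] [0.08017677 0.99678066 0.        ]
lip [ 0.63587484 -0.06579397  0.1159742 ] yaw -4.557707555268437
LF [-0.0147  0.1447  0.0021]
LB [0.0153 0.1449 0.009 ]
RF [-0.0151 -0.144   0.0043]
RB [ 0.0145 -0.1455  0.0105]
sL [-0.0241  0.1959  0.134 ]
sR [-0.0251 -0.1946  0.1354]
tL [-0.0065  0.1929  0.1358]
tR [-0.0079 -0.1967  0.1355]
tab widths 0.3904986563361839 0.2887055209967327
spool [ 0.476 -0.256  0.045]
bottle [ 0.579 -0.336  0.105]
mug [0.623 0.222 0.095]
```

```bash
cat >> h.py <<'E'
from scipy.spatial.transform import Rotation as Ro
from workcell import telemetry
f=np.array([np.cos(np.radians(-4.56)),np.sin(np.radians(-4.56)),0]);U=np.array([0,0,1.])
def goal(pos,tilt):
    a=np.radians(tilt);z=f*np.sin(a)-U*np.cos(a);x=f*np.cos(a)+U*np.sin(a)
    R=np.c_[x,np.cross(z,x),z];s=telemetry.get_state();q=s["orientation"]
    R0=Ro.from_quat([*q[1:],q[0]]).as_matrix()
    print("shift",(R0.T@(np.array(pos)-s["tcp_pos"])*1e3).round(1).tolist(),"turn",Ro.from_matrix(R0.T@R).as_rotvec().round(3).tolist(),"t",s["clock"],"q",s["joint_pos"].round(2).tolist(),"F",s["wrist_force"].round(1).tolist(),"tcp",s["tcp_pos"].round(4).tolist())
E
python3 -c "
from h import *
goal([.45,-.05,.25],0);goal([.45,-.05,.25],45)"
```

```text
shift [397.8, -358.5, -18.8] turn [-0.002, 0.0, 0.466] t 0.1 q [-1.32, 0.31, 0.05, 1.3, 0.0, 1.43] F [0.2, -0.2, 0.0] tcp [0.2168, -0.5321, 0.2305]
shift [397.8, -358.5, -18.8] turn [-0.185, 0.771, 0.441] t 0.1 q [-1.32, 0.31, 0.05, 1.3, 0.0, 1.43] F [0.2, -0.2, 0.0] tcp [0.2168, -0.5321, 0.2305]
```

>>> step_arm:
  moves:
    - [[398, -358, -19], [-0.185, 0.771, 0.441], 0]
    - [[398, -358, -19], [-0.185, 0.771, 0.441], 0]
    - [[398, -358, -19], [-0.185, 0.771, 0.441], 0]
    - [[398, -358, -19], [-0.185, 0.771, 0.441], 0]
    - [[398, -358, -19], [-0.185, 0.771, 0.441], 0]
    - [[398, -358, -19], [-0.185, 0.771, 0.441], 0]
    - [[398, -358, -19], [-0.185, 0.771, 0.441], 0]
    - [[398, -358, -19], [-0.185, 0.771, 0.441], 0]

```text
clock: 0.77
tcp_pos: [0.361, -0.2297, 0.24]
orientation: [0.014, 0.922, -0.041, 0.384]
wrist_force: [0.4, 0.2, 0.2]
finger_gap: 0.0002
grip_force: 0.0
```

```bash
python3 -c "
from h import *
goal([.45,-.05,.25],45)"
```

```text
shift [58.1, -186.7, 45.7] turn [0.0, -0.003, -0.008] t 0.7667 q [-1.27, -0.38, -0.84, 0.76, 0.72, 2.09] F [0.4, 0.2, 0.2] tcp [0.361, -0.2297, 0.24]
```

>>> step_arm:
  moves:
    - [[58, -187, 46], [0, 0, -0.008], 0]
    - [[58, -187, 46], [0, 0, -0.008], 0]
    - [[58, -187, 46], [0, 0, -0.008], 0]
    - [[58, -187, 46], [0, 0, -0.008], 0]
    - [[58, -187, 46], [0, 0, -0.008], 0]
    - [[58, -187, 46], [0, 0, -0.008], 0]
    - [[58, -187, 46], [0, 0, -0.008], 0]
    - [[58, -187, 46], [0, 0, -0.008], 0]

```text
clock: 1.43
tcp_pos: [0.4501, -0.0504, 0.2507]
orientation: [0.017, 0.923, -0.031, 0.382]
wrist_force: [0.8, -0.4, -0.6]
finger_gap: -0.0002
grip_force: 0.0
```

```bash
python3 -c "
from h import *
goal([.50,-.056,.087],45);goal([.611,-.064,.087],45)
cv2.imwrite('pics/w1.png',imaging.read_camera('wrist')[:,:,::-1])"
```

```text
shift [-80.2, 0.8, 151.3] turn [-0.002, 0.0, 0.013] t 1.4333 q [-0.48, -0.54, -0.95, 0.42, 0.28, 2.84] F [0.8, -0.4, -0.6] tcp [0.4501, -0.0504, 0.2507]
shift [-1.5, 1.1, 230.0] turn [-0.002, 0.0, 0.013] t 1.4333 q [-0.48, -0.54, -0.95, 0.42, 0.28, 2.84] F [0.8, -0.4, -0.6] tcp [0.4501, -0.0504, 0.2507]
```

View pics/w1.png

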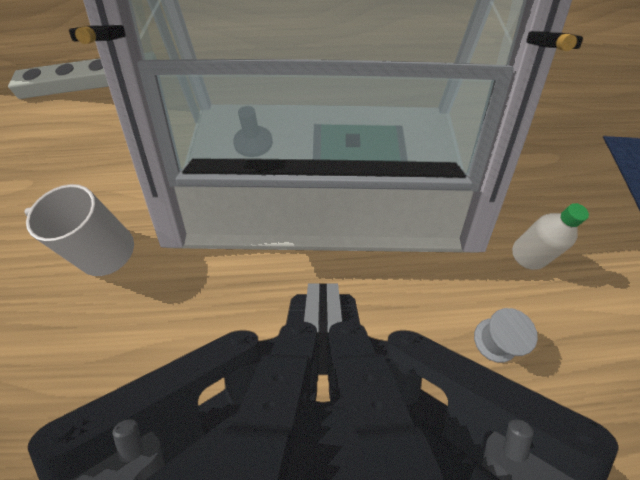

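The wrist view shows the ledge's front face at row ~181 (columns 178–472) and the tabs at (97,34) and (555,41). The fingers are centred below the ledge and the path is clear.

```bash
python3 -c "
from h import *
s=telemetry.get_state();q=s['orientation'];R0=Ro.from_quat([*q[1:],q[0]]).as_matrix();p=imaging.camera_params('wrist')
print('cam in tool',(R0.T@(np.array(p['pose'])[:3,3]-s['tcp_pos'])).round(3))
for n,w,t in [('sL',(86,34),(250.3,197)),('sR',(568,41),(448.7,209)),('ledgeL_front_top',(178,178),(276.5,237.5)),('ledgeR_front_top',(473,181),(411,246))]:
    x,e=tri([ray('wrist',w),ray('top',t)]);print(n,x.round(4),round(e,4))
"
```

```text
cam in tool [ 0.071  0.    -0.142]
sL [0.6838 0.1232 0.2508] 0.0012
sR [ 0.6524 -0.2644  0.2509] 0.0007
ledgeL_front_top [0.6254 0.0801 0.136 ] 0.0011
ledgeR_front_top [ 0.5994 -0.2111  0.1409] 0.0006
```

>>> step_arm:
  moves:
    - [[-80, 1, 151], [0, 0, 0.013], 0]
    - [[-80, 1, 151], [0, 0, 0.013], 0]
    - [[-80, 1, 151], [0, 0, 0.013], 0]
    - [[-80, 1, 151], [0, 0, 0.013], 0]
    - [[-80, 1, 151], [0, 0, 0.013], 0]
    - [[-80, 1, 151], [0, 0, 0.013], 0]
    - [[-80, 1, 151], [0, 0, 0.013], 0]

```text
clock: 2.07
tcp_pos: [0.5377, -0.0697, 0.1225]
orientation: [0.011, 0.933, -0.039, 0.358]
wrist_force: [0.5, -0.0, -0.1]
finger_gap: 0.0001
grip_force: 0.0
```

```bash
python3 -c "
from h import *
goal([.611,-.064,.087],45)"
```

```text
shift [30.1, -11.3, 75.0] turn [-0.005, 0.052, -0.007] t 2.0667 q [-0.4, -0.09, -1.03, -0.07, 0.22, 2.91] F [0.5, -0.0, -0.1] tcp [0.5377, -0.0697, 0.1225]
```

```bash
python3 -c "
from h import *
goal([.603,-.065,.092],45)"
```

```text
shift [27.6, -9.7, 66.0] turn [-0.005, 0.052, -0.007] t 2.0667 q [-0.4, -0.09, -1.03, -0.07, 0.22, 2.91] F [0.5, -0.0, -0.1] tcp [0.5377, -0.0697, 0.1225]
```

>>> step_arm:
  moves:
    - [[28, -10, 66], [-0.005, 0.052, -0.007], 0]
    - [[28, -10, 66], [-0.005, 0.052, -0.007], 0]
    - [[28, -10, 66], [-0.005, 0.052, -0.007], 0]
    - [[28, -10, 66], [-0.005, 0.052, -0.007], 0]

```text
clock: 2.4
tcp_pos: [0.6037, -0.0635, 0.0935]
orientation: [0.015, 0.923, -0.035, 0.383]
wrist_force: [-0.2, 0.7, 0.3]
finger_gap: -0.0001
grip_force: 0.0
```

```bash
python3 -c "
from h import *
goal([.603,-.065,.092],45);goal([.603,-.065,.092],38)
cv2.imwrite('pics/w2.png',imaging.read_camera('wrist')[:,:,::-1])"
```

```text
shift [-1.5, 1.6, 0.6] turn [-0.002, -0.001, 0.003] t 2.4 q [-0.32, 0.11, -1.0, -0.31, 0.17, 2.96] F [-0.2, 0.7, 0.3] tcp [0.6037, -0.0635, 0.0935]
shift [-1.5, 1.6, 0.6] turn [-0.001, -0.124, 0.003] t 2.4 q [-0.32, 0.11, -1.0, -0.31, 0.17, 2.96] F [-0.2, 0.7, 0.3] tcp [0.6037, -0.0635, 0.0935]
```

View pics/w2.png

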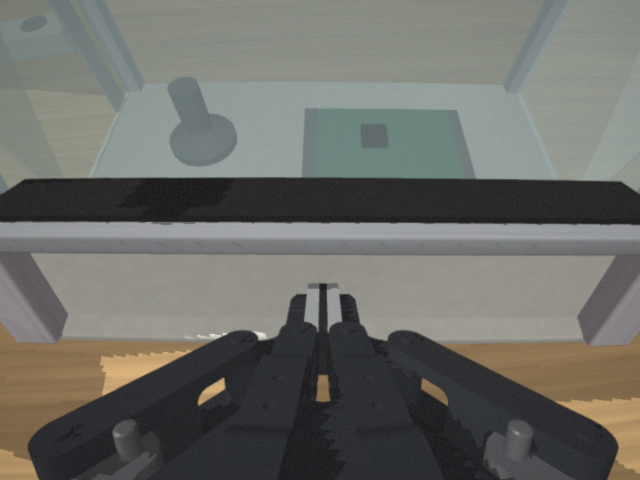

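The wrist view now shows the ledge's front face at rows 223–252 and the fingertips at (323,284), just under its lower edge and clear of it. I'll check my edge estimate against this picture.

```bash
python3 -c "
from h import *
p=imaging.camera_params('wrist')
s=telemetry.get_state();q=s['orientation'];R0=Ro.from_quat([*q[1:],q[0]]).as_matrix()
for v in (223,252,284):
    o,d=ray('wrist',(320,v),p)
    a=R0.T@(o-s['tcp_pos']);b=R0.T@d
    for z in (-.022,-.01,0,.01): t=(z-a[2])/b[2]; P=o+t*d; print(v,'toolz',z,'toolx',round((a+t*b)[0]*1e3,1),P.round(4))
"
```

```text
223 toolz -0.022 toolx 42.6 [ 0.6177 -0.0637  0.1398]
223 toolz -0.01 toolx 39.7 [ 0.6242 -0.0641  0.1294]
223 toolz 0 toolx 37.4 [ 0.6296 -0.0644  0.1207]
223 toolz 0.01 toolx 35.1 [ 0.635  -0.0648  0.112 ]
252 toolz -0.022 toolx 31.5 [ 0.6099 -0.0631  0.132 ]
252 toolz -0.01 toolx 27.6 [ 0.6156 -0.0634  0.1208]
252 toolz 0 toolx 24.3 [ 0.6204 -0.0637  0.1114]
252 toolz 0.01 toolx 21.1 [ 0.6252 -0.064   0.102 ]
284 toolz -0.022 toolx 18.6 [ 0.6008 -0.0623  0.1229]
284 toolz -0.01 toolx 13.4 [ 0.6057 -0.0626  0.1107]
284 toolz 0 toolx 9.1 [ 0.6097 -0.0629  0.1006]
284 toolz 0.01 toolx 4.8 [ 0.6137 -0.0631  0.0905]
```

>>> step_arm:
  moves:
    - [[4, 1, 6], [0, 0, 0], 0]
    - [[8, 1, 6], [0, 0, 0], 0]
    - [[11, 1, 5], [0, 0, 0], 0]
    - [[14, 1, 4], [0, 0, 0], 0]
    - [[17, 1, 3], [0, 0, 0], 0]
    - [[20, 1, 2], [0, 0, 0], 0]
    - [[23, 1, 1], [0, 0, 0], 0]
    - [[26, 1, 0], [0, 0, 0], 0]

```text
clock: 3.12
tcp_pos: [0.6211, -0.0651, 0.1122]
orientation: [0.015, 0.923, -0.035, 0.383]
wrist_force: [-5.4, -1.6, -2.3]
finger_gap: -0.0001
grip_force: 2.4
```

```bash
python3 -c "
from h import *
goal([.603,-.065,.092],45)
cv2.imwrite('pics/w3.png',imaging.read_camera('wrist')[:,:,::-1])"
```

```text
shift [-27.1, 1.2, 1.5] turn [-0.001, -0.001, 0.003] t 3.1167 q [-0.31, 0.1, -0.94, -0.24, 0.17, 2.97] F [-5.4, -1.6, -2.3] tcp [0.6211, -0.0651, 0.1122]
```

View pics/w3.png

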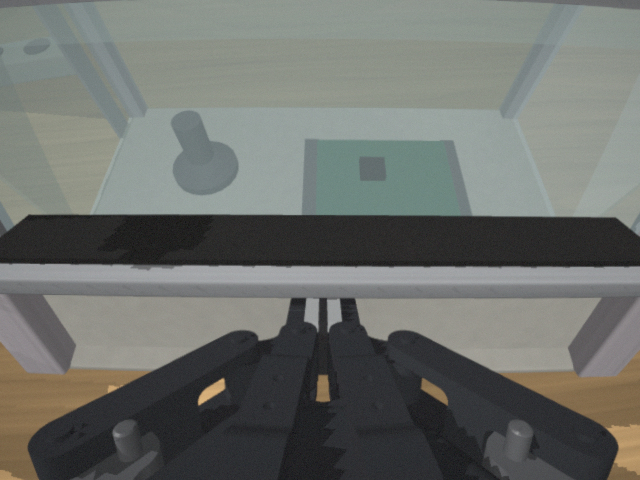

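In the wrist view the ledge's lower edge is at row ~298, overlapping the finger ends. Contact reads about 4.4 N along the slide. I'll keep pushing along the slide.

>>> step_arm:
  moves:
    - [[4.7, 0, -1.7], [0, 0, 0], 0]
    - [[9.4, 0, -3.4], [0, 0, 0], 0]
    - [[14.1, 0, -5.1], [0, 0, 0], 0]
    - [[18.8, 0, -6.8], [0, 0, 0], 0]
    - [[23.5, 0, -8.6], [0, 0, 0], 0]
    - [[28.2, 0, -10.3], [0, 0, 0], 0]
    - [[32.9, 0, -12], [0, 0, 0], 0]
    - [[37.6, 0, -13.7], [0, 0, 0], 0]

```text
clock: 3.83
tcp_pos: [0.6389, -0.0664, 0.1497]
orientation: [0.015, 0.923, -0.035, 0.384]
wrist_force: [-5.2, -1.0, -1.8]
finger_gap: -0.0004
grip_force: 2.4
```

>>> step_arm:
  moves:
    - [[4.7, 0, -1.7], [0, 0, 0], 0]
    - [[9.4, 0, -3.4], [0, 0, 0], 0]
    - [[14.1, 0, -5.1], [0, 0, 0], 0]
    - [[18.8, 0, -6.8], [0, 0, 0], 0]
    - [[23.5, 0, -8.6], [0, 0, 0], 0]
    - [[28.2, 0, -10.3], [0, 0, 0], 0]
    - [[32.9, 0, -12], [0, 0, 0], 0]
    - [[37.6, 0, -13.7], [0, 0, 0], 0]

```text
clock: 4.5
tcp_pos: [0.6559, -0.0677, 0.1863]
orientation: [0.015, 0.922, -0.035, 0.384]
wrist_force: [-4.5, -1.3, -2.0]
finger_gap: 0.0001
grip_force: 2.3
```

Run:
```python
from h import *
goal([.603,-.065,.092],45)
t=imaging.read_camera('top')[:,:,::-1];s=imaging.read_camera('scene')[:,:,::-1]
cv2.imwrite('pics/t2.png',t);cv2.imwrite('pics/s2.png',s)
a=cv2.resize(t[150:260,230:470],None,fx=3.3,fy=3.3,interpolation=2)[:290,:790]
b=cv2.resize(s[150:330,235:435],None,fx=3,fy=3,interpolation=2)
cv2.imwrite('pics/s2c.png',b);cv2.imwrite('pics/t2c.png',cv2.resize(t[150:260,235:465],None,fx=3,fy=3,interpolation=2))
```

```text
shift [-104.3, 1.2, 28.8] turn [-0.001, -0.004, 0.003] t 4.5 q [-0.3, 0.03, -0.77, -0.0, 0.15, 2.99] F [-4.5, -1.3, -2.0] tcp [0.6559, -0.0677, 0.1863]
```

View pics/t2c.png

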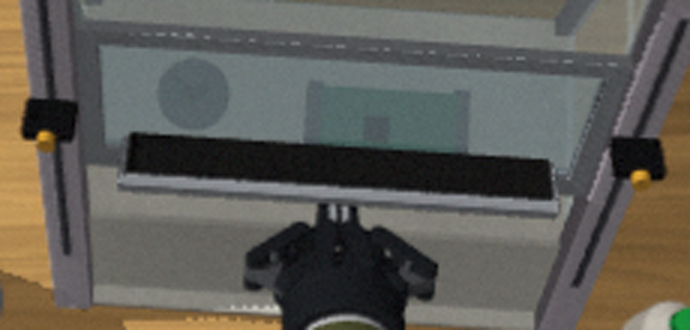

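The top view shows the ledge raised partway, with its strip at rows 135–200 of the crop and the tabs at rows 118 and 158. I estimate 40–45 mm remain. I'll push 30 mm more, then back off and look with the wrist camera.

>>> step_arm:
  moves:
    - [[4.7, 0, -1.7], [0, 0, 0], 0]
    - [[9.4, 0, -3.4], [0, 0, 0], 0]
    - [[14.1, 0, -5.1], [0, 0, 0], 0]
    - [[18.8, 0, -6.8], [0, 0, 0], 0]
    - [[23.5, 0, -8.6], [0, 0, 0], 0]
    - [[28.2, 0, -10.3], [0, 0, 0], 0]
    - [[28.2, 0, -10.3], [0, 0, 0], 0]

```text
clock: 5.18
tcp_pos: [0.6696, -0.0685, 0.2153]
orientation: [0.015, 0.922, -0.034, 0.386]
wrist_force: [-2.5, 0.8, -1.0]
finger_gap: -0.0001
grip_force: 0.9
```

>>> step_arm:
  moves:
    - [[-8, 0, 0], [0, 0, 0], 0]
    - [[-15, 0, -30], [0, 0, 0], 0]
    - [[-15, 0, -70], [0, 0, 0], 0]
    - [[-15, 0, -110], [0, 0, 0], 0]
    - [[-15, 0, -140], [0, 0, 0], 0]
    - [[-15, 0, -140], [0, 0, 0], 0]
    - [[-15, 0, -140], [0, 0, 0], 0]

```text
clock: 5.77
tcp_pos: [0.5593, -0.0606, 0.3049]
orientation: [0.016, 0.921, -0.035, 0.388]
wrist_force: [0.4, -0.0, 0.2]
finger_gap: 0.0001
grip_force: 0.0
```

Run:
```python
from h import *
goal([.6559+.0127,-.069,.1863+.0272],45)
import pickle
p=imaging.camera_params('wrist');w=imaging.read_camera('wrist')[:,:,::-1];pickle.dump(p,open('w4.pkl','wb'))
cv2.imwrite('pics/w4.png',w)
```

```text
shift [11.2, -0.3, 142.3] turn [0.0, -0.012, 0.005] t 5.7667 q [-0.36, -0.31, -0.72, 0.38, 0.2, 2.94] F [0.4, -0.0, 0.2] tcp [0.5593, -0.0606, 0.3049]
```

View pics/w4.png

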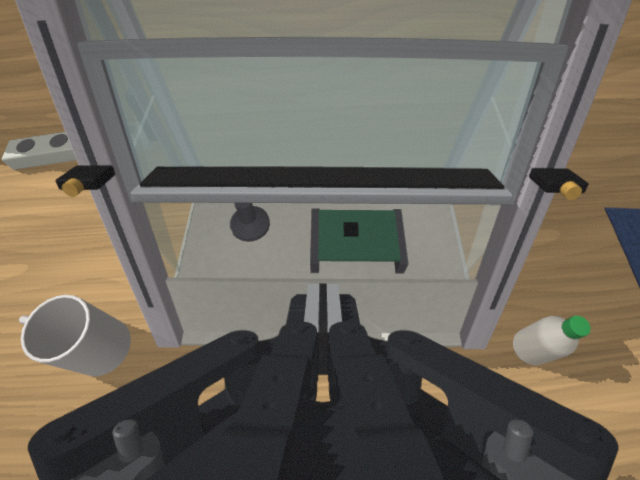

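The ledge front face spans rows ~189–202 (columns 133–510), and the screws are at (72,187) and (571,190). So the ledge sits a little below the tabs. Next I'll work out the exact gap.

Run:
```python
from h import *
import pickle
p=pickle.load(open('w4.pkl','rb'));im=cv2.imread('pics/w4.png')
g=im.max(2)
for u in (200,322,450): print(u,g[160:212,u].tolist())
for n,(a,b,c,d) in dict(L=(52,118,155,205),R=(525,592,155,205)).items():
    s=im[c:d,a:b];hsv=cv2.cvtColor(s,cv2.COLOR_BGR2HSV)
    br=(hsv[...,1]>140)&(hsv[...,2]>110);bk=s.max(2)<60
    y,x=np.nonzero(br);print(n,'brass',x.mean()+a,y.mean()+c,len(x))
    y,x=np.nonzero(bk);print(n,'blk',x.min()+a,x.max()+a,y.min()+c,y.max()+c)
    for X in range(0,b-a,6): 
        k=np.nonzero(bk[:,X])[0]; print(X+a,(k.min()+c,k.max()+c) if len(k) else None,end=' ')
    print()
```

```text
200 [146, 143, 142, 140, 140, 127, 89, 44, 40, 38, 42, 39, 44, 39, 40, 39, 40, 38, 39, 45, 36, 41, 43, 35, 34, 31, 61, 126, 151, 152, 153, 156, 156, 147, 127, 116, 117, 115, 115, 112, 108, 107, 111, 134, 138, 138, 138, 141, 141, 136, 140, 138]
322 [148, 145, 146, 142, 146, 142, 104, 54, 44, 35, 40, 39, 38, 36, 39, 36, 39, 43, 40, 38, 41, 40, 43, 40, 31, 31, 40, 85, 148, 155, 151, 155, 159, 159, 141, 123, 112, 110, 109, 113, 109, 111, 108, 132, 146, 144, 145, 143, 141, 123, 89, 87]
450 [139, 139, 138, 139, 139, 142, 140, 122, 81, 41, 36, 42, 39, 37, 35, 44, 41, 39, 36, 37, 44, 40, 45, 41, 41, 34, 31, 39, 72, 130, 150, 152, 148, 150, 150, 137, 121, 113, 109, 112, 108, 106, 107, 102, 130, 149, 153, 152, 152, 148, 151, 146]
L brass 70.47761194029852 187.07462686567163 201
L blk 57 114 158 196
52 None 58 (np.int64(179), np.int64(185)) 64 (np.int64(175), np.int64(181)) 70 (np.int64(170), np.int64(177)) 76 (np.int64(166), np.int64(177)) 82 (np.int64(166), np.int64(183)) 88 (np.int64(166), np.int64(188)) 94 (np.int64(161), np.int64(189)) 100 (np.int64(166), np.int64(187)) 106 (np.int64(166), np.int64(193)) 112 (np.int64(166), np.int64(176)) 
R brass 570.3666666666667 189.8740740740741 270
R blk 530 587 156 192
525 None 531 (np.int64(171), np.int64(178)) 537 (np.int64(169), np.int64(184)) 543 (np.int64(168), np.int64(190)) 549 (np.int64(167), np.int64(191)) 555 (np.int64(169), np.int64(192)) 561 (np.int64(169), np.int64(184)) 567 (np.int64(169), np.int64(180)) 573 (np.int64(173), np.int64(180)) 579 (np.int64(177), np.int64(185)) 585 (np.int64(182), np.int64(189)) 591 None
```

Run:
```python
from h import *
import pickle
from scipy.optimize import least_squares
p=pickle.load(open('w4.pkl','rb'));T=np.array(p['pose']);K=np.array(p['camera_matrix']);D=np.array(p['D'])
S=np.diag([1,-1,-1.])
def proj(P):
    c=(P-T[:3,3])@T[:3,:3]@S
    return cv2.projectPoints(c,np.zeros(3),np.zeros(3),K,D)[0][:,0]
def frame(yaw):
    f=np.array([np.cos(yaw),np.sin(yaw),0]);y=np.cross(U,f);a=np.radians(25)
    return np.c_[f*np.cos(a)-U*np.sin(a),y,f*np.sin(a)+U*np.cos(a)]
L=[((17,145,8),(147,167.5)),((17,-145,8),(497,169.5)),((-17,145,8),(140,185.5)),((-17,-145,8),(503,188)),((-22,150,5),(133,194)),((-22,-150,5),(512,195.5)),((-22,150,-5),(134.5,202)),((-22,-150,-5),(510,204))]
M=[((15,212,5),(81,166)),((15,178,5),(114.5,166)),((-15,212,5),(57,180)),((15,-178,5),(530,169)),((15,-212,5),(564,169)),((-15,-212,5),(588,183))]
def res(v,full=False):
    R=frame(v[6]);o=[]
    for pts,c in((L,v[:3]),(M,v[3:6])):
        A=np.array([q[0] for q in pts])/1e3;o.append(proj(A@R.T+c)-np.array([q[1] for q in pts]))
    return np.vstack(o).ravel()
r=least_squares(res,[.69,-.07,.23,.7,-.07,.24,-.08],loss='soft_l1',x_scale=.01)
v=r.x;R=frame(v[6]);print(v.round(4));print(res(v).reshape(-1,2).round(1).tolist())
print('mark in lip axes',(R.T@(v[3:6]-v[:3])).round(4))
s=proj((np.array([[-22,195,0],[-22,-195,0],[-18,195,0]])/1e3)@R.T+v[3:6]);print('screws pred',s.round(1).tolist())
```

```text
[ 0.6868 -0.0704  0.2305  0.688  -0.0707  0.2379 -0.0814]
[[9.4, 0.4], [-8.7, 0.5], [-0.7, -0.1], [2.1, -0.3], [-1.5, -2.3], [0.8, -1.4], [0.8, 0.9], [-1.1, 1.2], [-2.2, -0.2], [1.7, -0.6], [0.2, 1.0], [-1.1, -1.0], [2.4, -0.2], [-0.3, 1.3]]
mark in lip axes [-0.002  -0.0002  0.0073]
screws pred [[74.6, 190.5], [570.2, 193.6], [77.5, 188.2]]
```

```bash
python3 -c "
from h import *
goal([.6696,-.0685,.2153],45)"
```

```text
shift [15.3, -0.6, 140.3] turn [-0.001, -0.008, 0.004] t 5.8167 q [-0.36, -0.31, -0.72, 0.38, 0.2, 2.94] F [-0.2, -0.5, 0.2] tcp [0.5591, -0.0604, 0.3028]
```

>>> step_arm:
  moves:
    - [[-2, 0, 35], [0, 0, 0], 0]
    - [[-2, 0, 70], [0, 0, 0], 0]
    - [[-2, 0, 105], [0, 0, 0], 0]
    - [[0, 0, 130], [0, 0, 0], 0]
    - [[2, 0, 140], [0, 0, 0], 0]
    - [[8, 0, 140], [0, 0, 0], 0]
    - [[12, 0, 140], [0, 0, 0], 0]
    - [[15, 0, 140], [0, 0, 0], 0]

```text
clock: 6.48
tcp_pos: [0.669, -0.0687, 0.2147]
orientation: [0.015, 0.922, -0.035, 0.385]
wrist_force: [-0.1, -0.1, 0.0]
finger_gap: 0.0003
grip_force: 0.0
```

>>> step_arm:
  moves:
    - [[2, 0, -0.7], [0, 0, 0], 0]
    - [[4, 0, -1.4], [0, 0, 0], 0]
    - [[6, 0, -2.1], [0, 0, 0], 0]
    - [[8.5, 0, -3.1], [0, 0, 0], 0]
    - [[8.5, 0, -3.1], [0, 0, 0], 0]

```text
clock: 6.9
tcp_pos: [0.6717, -0.0688, 0.222]
orientation: [0.015, 0.922, -0.035, 0.384]
wrist_force: [-4.4, -0.3, -1.8]
finger_gap: -0.0001
grip_force: 2.0
```

>>> step_arm:
  moves:
    - [[-8, 0, 0], [0, 0, 0], 0]
    - [[-20, 0, -30], [0, 0, 0], 0]
    - [[-20, 0, -70], [0, 0, 0], 0]
    - [[-20, 0, -110], [0, 0, 0], 0]
    - [[-23, 0, -137], [0, 0, 0], 0]
    - [[-23, 0, -137], [0, 0, 0], 0]
    - [[-23, 0, -137], [0, 0, 0], 0]

```text
clock: 7.48
tcp_pos: [0.5596, -0.0605, 0.305]
orientation: [0.016, 0.921, -0.035, 0.387]
wrist_force: [-0.4, 0.4, 0.0]
finger_gap: 0.0
grip_force: 0.0
```

Run:
```python
from h import *
goal([.6696,-.0685,.2153],45)
w=imaging.read_camera('wrist')[:,:,::-1];cv2.imwrite('pics/w5.png',w)
```

```text
shift [13.0, -0.7, 141.6] turn [-0.0, -0.011, 0.005] t 7.4833 q [-0.36, -0.31, -0.72, 0.38, 0.2, 2.94] F [-0.4, 0.4, 0.0] tcp [0.5596, -0.0605, 0.305]
```

View pics/w5.png

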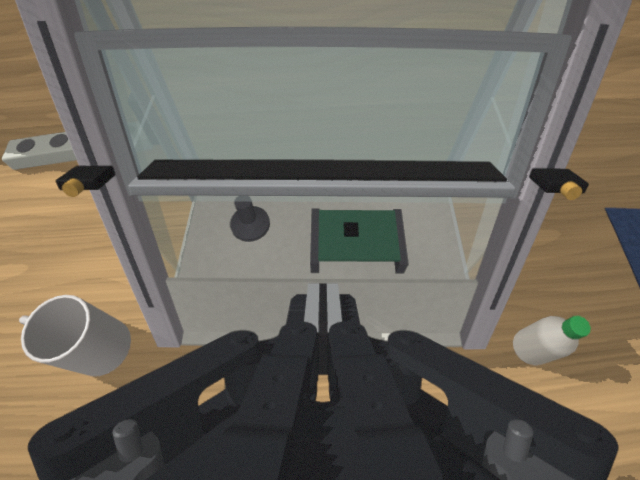

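The ledge front face is now at rows ~183–198, nearly level with the screws at (72,187) and (571,190). I'll measure it precisely.

Run:
```python
import cv2
for n in ('w4','w5'):
    g=cv2.imread(f'pics/{n}.png').max(2).astype(int)
    for u in (165,322,480): print(n,u,list(g[155:208,u]))
```

```text
w4 165 [np.int64(139), np.int64(136), np.int64(136), np.int64(136), np.int64(140), np.int64(137), np.int64(137), np.int64(133), np.int64(139), np.int64(138), np.int64(133), np.int64(104), np.int64(51), np.int64(34), np.int64(41), np.int64(44), np.int64(39), np.int64(34), np.int64(40), np.int64(43), np.int64(41), np.int64(42), np.int64(39), np.int64(39), np.int64(36), np.int64(38), np.int64(40), np.int64(40), np.int64(38), np.int64(30), np.int64(38), np.int64(62), np.int64(113), np.int64(145), np.int64(148), np.int64(149), np.int64(152), np.int64(158), np.int64(146), np.int64(129), np.int64(117), np.int64(115), np.int64(110), np.int64(111), np.int64(111), np.int64(105), np.int64(101), np.int64(117), np.int64(140), np.int64(146), np.int64(148), np.int64(150), np.int64(153)]
w4 322 [np.int64(148), np.int64(146), np.int64(144), np.int64(145), np.int64(145), np.int64(148), np.int64(145), np.int64(146), np.int64(142), np.int64(146), np.int64(142), np.int64(104), np.int64(54), np.int64(44), np.int64(35), np.int64(40), np.int64(39), np.int64(38), np.int64(36), np.int64(39), np.int64(36), np.
[... 2894 characters left out ...]
 np.int64(147), np.int64(101), np.int64(50), np.int64(40), np.int64(40), np.int64(40), np.int64(30), np.int64(43), np.int64(43), np.int64(39), np.int64(37), np.int64(39), np.int64(40), np.int64(41), np.int64(41), np.int64(42), np.int64(42), np.int64(31), np.int64(41), np.int64(27), np.int64(41), np.int64(84), np.int64(128), np.int64(144), np.int64(149), np.int64(149), np.int64(151), np.int64(148), np.int64(133), np.int64(117), np.int64(112), np.int64(115), np.int64(109), np.int64(108), np.int64(107), np.int64(106), np.int64(101), np.int64(120), np.int64(141), np.int64(148), np.int64(148), np.int64(146), np.int64(146), np.int64(146), np.int64(146), np.int64(144), np.int64(141), np.int64(141)]
```

Run:
```python
from h import *
C={}
for n,(x0,y0,x1,y1) in dict(scene=(235,140,425,330),top=(225,140,475,260)).items():
    im=imaging.read_camera(n)[:,:,::-1];cv2.imwrite(f'pics/{n}9.png',im);c=im[y0:y1,x0:x1]
    m=(c.max(2)<62).astype(np.uint8)
    if n=='top': m=cv2.morphologyEx(m,cv2.MORPH_OPEN,np.ones((5,5),np.uint8))
    k,l,s,cc=cv2.connectedComponentsWithStats(m)
    for i in range(1,k):
        if s[i,4]>60:
            pts=cv2.findContours((l==i).astype(np.uint8),0,2)[0][0]
            print(n,s[i,4],np.round(cc[i]+[x0,y0],1),(cv2.boxPoints(cv2.minAreaRect(pts))+[x0,y0]).round(1).tolist())
```

```text
scene 1075 [261.3 153.1] [[235.0, 140.0], [287.0, 140.0], [287.0, 178.0], [235.0, 178.0]]
scene 246 [405.3 173.4] [[393.7, 172.4], [406.2, 162.0], [416.6, 174.5], [404.1, 184.9]]
scene 1391 [352.1 224.6] [[276.1, 286.0], [385.3, 184.9], [397.0, 197.4], [287.7, 298.6]]
scene 259 [410.3 226.9] [[392.6, 218.5], [397.5, 212.1], [428.7, 235.9], [423.7, 242.3]]
scene 71 [418.4 221. ] [[408.8, 216.3], [411.8, 212.3], [426.6, 223.5], [423.6, 227.5]]
scene 136 [391.8 227.7] [[382.8, 225.3], [388.1, 218.9], [401.2, 229.8], [395.8, 236.2]]
scene 459 [400.6 249.9] [[375.2, 235.0], [380.7, 228.1], [425.1, 263.7], [419.6, 270.5]]
scene 363 [391.8 258.7] [[370.5, 250.2], [377.4, 241.5], [412.5, 269.4], [405.7, 278.0]]
scene 101 [419.7 250. ] [[412.3, 248.9], [417.6, 242.3], [429.2, 251.5], [423.9, 258.1]]
scene 354 [257.2 311.6] [[238.8, 315.9], [259.1, 298.1], [271.8, 312.7], [251.5, 330.4]]
top 1974 [349.7 192.2] [[276.5, 194.1], [277.4, 180.4], [422.9, 190.2], [421.9, 203.9]]
top 214 [251.9 189.1] [[243.0, 183.0], [260.0, 183.0], [260.0, 197.0], [243.0, 197.0]]
top 203 [446.5 201.8] [[439.0, 196.0], [455.0, 196.0], [455.0, 209.0], [439.0, 209.0]]
```

Run:
```python
from h import *
a=np.radians(25);X=f*np.cos(a)-U*np.sin(a);Z=f*np.sin(a)+U*np.cos(a)
c,e=tri([ray('scene',(336.5,241.7)),ray('top',(349.7,192.1))])
L,e1=tri([ray('scene',(405.2,173.4)),ray('top',(251.9,189.3))]);R,e2=tri([ray('scene',(255.3,311)),ray('top',(446.8,202))])
m=(L+R)/2;d=m-c;print(c,m,e,e1,e2,'x',d@X,'z',d@Z)
# single-view offsets: ends of strip midline vs tab line
for n,s1,s2,t1,t2 in [('top',(277,187.2),(422.4,197),(251.9,189.3),(446.8,202)),('scene',(391.1,191.2),(281.9,292.3),(405.2,173.4),(255.3,311))]:
    P=c-.0*Z;o=[]
    def px(Pt):
        p=imaging.camera_params(n);T=np.array(p['pose']);q=(Pt-T[:3,3])@T[:3,:3]*[1,-1,-1]
        return cv2.projectPoints(q[None],np.zeros(3),np.zeros(3),np.array(p['camera_matrix']),np.array(p['D']))[0][0,0]
    t1,t2,s=map(np.array,(t1,t2,(np.array(s1)+s2)/2));u=(t2-t1)/np.linalg.norm(t2-t1);nn=np.array([-u[1],u[0]])
    print(n,'strip off tab line px',(s-t1)@nn,'px/mm along z',(px(c+Z*.01)-px(c))@nn/10,'along x',(px(c+X*.01)-px(c))@nn/10)
```

```text
[ 0.69345469 -0.07239441  0.23639884] [ 0.68654076 -0.07071953  0.2398642 ] 0.0012563726922389979 0.0017484850272433696 0.0006209101325981919 x -0.007831512697930351 z 0.00017170538707733172
top strip off tab line px -3.5652455031330805 px/mm along z -0.341565912445114 along x -0.37197854002880837
scene strip off tab line px -3.8949688320089497 px/mm along z -0.052777757209812225 along x -0.5534770440245077
```

```bash
python3 -c "
from workcell import env
print(env.hand_in())"
```

```text
the job is handed in; nothing more can be done
None
```

I pushed the window up from beneath the lip and handed the job in; by my last measurements the lip stands within about 4 mm of the marker tabs (10 mm allowed), with the hand clear and nothing but the lip touched, though the hand-in returned no verdict.

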